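# Close up the drill chest

## Task

Close up the drill chest on the bench: push both half-open drawers fully home with the fingertips, and push the lid down from its outer face until it lies fully shut, without slamming it. Do not grip anything or touch the lid's inside lining, and leave the spray can, carton and jar where they stand.

Things in the scene. Friction and masses are not known exactly. Their poses are not given: they have to be found in the camera images.
- chest: Low grey steel drill chest standing fixed on the bench: 180 deep (x) x 320 wide (y) x 80 mm high to the rim, 89 mm with the lid shut. Origin at the centre of its underside; its -x side is the front with the drawers, y runs along the front to the left, z up.
- drawer_left (a joint): The left drawer (+y half of the chest). Opening in m: 0 fully home, grows as it comes out along the chest's -x, to 0.12 at most. Slides with about 2 N of friction and stays where it is left.
- drawer_left_front (a point): Centre of the outer face of the left drawer's front, a plain upright panel without a handle, 152 wide x 48 mm high x 10 mm thick, lower edge 7 mm and upper edge 55 mm above the bench. Axes are those of the chest; the face looks to -x. When fully home the face stands 10 mm proud of the chest's case. The drawer is filled to near its top with a solid black insert with drills in it.
- drawer_right (a joint): The right drawer (-y half of the chest), as the left one.
- drawer_right_front (a point): Centre of the outer face of the right drawer's front; same sizes and axes as the left one.
- lid (a joint): The lid: a flat grey steel plate 186 mm from hinge to free edge, 320 mm wide, hinged along the chest's far (+x) rim. Angle in rad: 0 lies shut on the rim, grows as it is raised, to 1.5 at most (nearly upright). The stiff hinge holds it wherever it is left; at the free edge it takes about 2 to 4 N to push it down.
- lid_hinge (a point): Middle of the lid's hinge line, at the chest's (0.09, 0, 0.08). Turns with the lid: -x points from the hinge to the free edge, y along the hinge, z out of the outer face (up when shut).
- lid_edge (a point): Middle of the lid's free edge, on its outer face: 186 mm from the hinge line and 8 mm to the outer side of it. The outer face carries a flat pressed panel 1.3 mm high. Axes as for lid_hinge.
- lid_lining (a point): Black rubber lining, 150 x 284 x 5 mm, under the lid (inside). It is 18 mm in from the lid's edges. Not to be touched. This point is the middle of its bare face; axes as for lid_hinge.
- spray_can_mid (a point): Centre (half-way up) of an upright spray can, 52 mm diameter, 150 mm high, standing loose to the left of the chest. To be left alone.
- carton_mid (a point): Centre of a small cardboard carton, 50 x 75 x 60 mm high, standing loose to the right of the chest. To be left alone.
- jar_mid (a point): Centre of an amber jar, 60 mm diameter, 85 mm high, standing loose to the right of the chest, farther from the robot than the carton. To be left alone.

How it is judged:
By the outcome, as a careful person would: the job done as asked, in the order asked, and still so for the second after the job is handed in, with the robot touching nothing.
It also fails if it takes over 58 s, if anything falls off the work surface, if the arm or the gripper's body presses on something with over 40 N, if the wrist force passes 120 N, or if a joint passes its speed limit or range.

## Robot

A 7-joint arm with a two-finger parallel gripper is mounted at the origin on the work surface. World frame = base frame: x ahead of the robot, y to its left, z up, the work surface at z = 0. Lengths are in mm, angles in rad, forces in N, time in s.
With the tool pointing down it reaches from about 400 to 850 mm from the base axis. Payload 4.5 kg.
Tool frame: the origin (TCP) lies at the very end of the fingers, on their centre line; the grasp point (between the pads) lies 19 mm behind it; x points along the fingers, z is the direction in which the jaws open and shut, and the axes are right-handed (so a half turn about x gives the same grasp; the last joint's range is limited). The gripper opens to 85 mm and grips with 20 to 120 N. Pads are 22 mm wide; open, the fingers measure 114 mm over their backs; the gripper's body (76 mm by 85 mm) begins 54 mm behind the grasp point. The pads swing forward as they close: fully open they stand 13 mm farther back than shut.
Start: joints at [1.253, 0.689, -0.195, 1.565, 0.157, 0.902, -0.215], TCP at [215.398, -586.735, 231.317] pointing down, gripper open.
Joint ranges: [-3.01, 3.01], [-0.46, 2.08], [-1.47, 1.51], [0.13, 2.56], [-1, 4.14], [0.04, 2.09], [-2.66, 2.66]. Speed limits (rad/s): [2.57, 2.57, 3.14, 3.14, 3.14, 3.14, 3.14].

## Interface

Orientations are given as a unit quaternion [w, x, y, z].
In Python, from workcell import state, get_image, finish_job, boxes_of, cut_out, landmark_of gives the robot as it stands. The module is installed in compiled form; this text tells all that it offers.
- The arm moves only by the tool jog_arm, never from a script. Its argument "moves" is a list that holds one entry, the list of rows, each a list of 7 numbers: the opening, from -1 (shut) to 1 (fully open), then the shift along the tool's x, y, z in mm, then the turn, a rotation vector about the tool's x, y, z in rad. In form: [[[claw, x, y, z, wx, wy, wz], ...]]. A call has 1 to 5 rows; each row shifts and turns the commanded pose from where the row before left it, along the tool's axes as they then stand; what a row does not reach is not made up. A row lasts 1/8 s, in which the tool goes at most 62.5 mm and 10.7 degrees, less where a joint would pass 70% of its speed; a pose out of reach is approached as far as the arm can. A call is refused whole if a number of a shift passes 62.5 or a number of a turn 0.188, either way. A call with a gripper value outside its range is refused whole. The fingers move at their own pace and stop on an object; the grip force is fixed at half the most. Time passes only in rows, so rows that do not move let the fingers close. It gives the time, the measured TCP pose, the force and the opening at its end, in the units of the state.
- state(): the state, without advancing time (a new reading comes with each control period).
- get_image(name): name is "scene" or "top" or "wrist"; returns a dict with "frame" (480x640x3 uint8, red, green, blue), "intrinsics" (3x3 intrinsics, pixels), "R" (3x3) and "t" (3): a world point X has camera coordinates R X + t; the wrist camera has in their place "hand_eye" (4x4, takes a point from camera to tool coordinates, whose origin is the TCP and whose axes are the tool frame's). Camera axes: x right, y down, z forward; pixel columns grow to the right and rows downward; lengths in mm; the calibration is good to about 2 mm. The wrist camera is an equidistant fisheye: a pixel r from the principal point sees the ray r / f radians off the axis. A picture is of the moment at which its call begins: read the wrist's pose just before it. There is no depth.
- finish_job(): hands the job in, once; it reports no verdict.
Trained networks look in a picture, given as the dict that the camera call returned (one of the last four; its "shot" number tells which), for a name from the list of things; names that differ only in an ending like _2 or _b are one class to them, and where a whole thing is asked for, a point or a joint stands for the part that bears it (a point fixed in the world has none). Each returns a list of dicts, best first, with "conf" (0 to 1); they miss things now and then, are a little off and sometimes report something else, mostly with a low value. They report only what shows in the picture. A call takes as long as a camera call.
- boxes_of(picture, label): "point" ([x, y, z] in mm, in the coordinates of the camera as it stood for that picture, good to about 4 mm: the middle of the surface that is visible of it).
- cut_out(picture, label): "mask" (480x640 bool, what is visible of it).
- landmark_of(picture, label): "point" ([x, y, z] in mm, in the coordinates of the camera as it stood for that picture, good to about 4 mm: a listed point, or the origin of a listed thing).
The state is a dict: "time_s": time; "q": joint angles; "qd": joint speeds; "effort": joint torques, N m; "tool_pos": TCP position; "orientation": TCP orientation; "force": force on the tool from outside, world axes, zero at the start; "torque": the same for the moment, N m; "grip_width": finger opening in mm.
Only numpy, scipy, OpenCV 4.12 (cv2) and the standard library are available. Lean on these libraries where they do the work, as an engineer would, in place of code of your own. Each camera call takes 0.05 s, during which the arm holds its last target.

## Working session

There is one attempt and no reset: what is moved stays moved. The work goes in short steps, Python scripts to look and compute and a tool call to move; the robot and the scene stay as the last step left them, time stands still between calls to the robot, and variables do not carry over. Pictures are saved under pics/ and viewed, and the job is handed in when it is done.

Besides the shell and the picture viewer there is one more tool, called after "Request:" as name(argument=value, ...) on one line, values as JSON. jog_arm: Moves the arm, as the interface text tells. Its arguments: {"type":"object","properties":{"moves":{"type":"array","items":{"type":"array","items":{"type":"array","items":{"type":"number"}}}}},"required":["moves"]}

```bash
mkdir -p pics; ls
cat > h.py <<'E'
import numpy as np, cv2
from workcell import *
from scipy.spatial.transform import Rotation as Ro
def Rt(q): return Ro.from_quat([q[1],q[2],q[3],q[0]]).as_matrix()
def world(pic,p): return pic["R"].T@(np.array(p)-pic["t"])
def save(pic,n): cv2.imwrite(f"pics/{n}.png",pic["frame"][:,:,::-1])
E
python3 - <<'E'
from h import *
np.set_printoptions(precision=1,suppress=True)
s=state();print(s)
print(Rt(s["orientation"]))
names=["chest","drawer_left_front","drawer_right_front","lid_hinge","lid_edge","lid_lining","spray_can_mid","carton_mid","jar_mid"]
for c in["scene","top"]:
    p=get_image(c);save(p,c+"0")
    for n in names:
        for r in landmark_of(p,n)[:2]: print(c,n,round(r["conf"],2),world(p,r["point"]))
E
```

```text
pics
{'time_s': 0.0, 'q': array([ 1.3,  0.7, -0.2,  1.6,  0.2,  0.9, -0.2]), 'qd': array([-0., -0., -0.,  0., -0., -0., -0.]), 'effort': array([  0. , -54. ,  -1.3, -15.9,   0. ,   0. ,  -0. ]), 'tool_pos': array([ 215.1, -586.1,  230.5]), 'orientation': array([ 0.6,  0.4,  0.6, -0.4]), 'force': array([0.6, 0.1, 0.5]), 'torque': array([-0. , -0. , -0.1]), 'grip_width': 85.38397414048403}
[[-0.   0.9  0.3]
 [ 0.   0.3 -0.9]
 [-1.  -0.  -0. ]]
scene drawer_left_front 0.51 [551.6 202.9  31. ]
scene drawer_left_front 0.16 [716.6  95.5 153.4]
scene drawer_right_front 0.64 [533.4  50.9  32.5]
scene lid_hinge 0.6 [773.   79.9  79.5]
scene lid_edge 0.6 [673.2  99.7 231.5]
scene lid_lining 0.88 [717.   94.7 155.7]
scene spray_can_mid 0.53 [697.6 343.5  73.1]
scene carton_mid 0.96 [ 486.3 -124.9   31.3]
scene jar_mid 0.83 [ 641.9 -114.7   46.6]
top chest 0.87 [682.  101.8   0.8]
top drawer_left_front 0.82 [553.5 202.4  29.1]
top drawer_right_front 0.91 [534.7  42.4  34.4]
top lid_edge 0.96 [669.8  97.7 236.3]
top lid_edge 0.17 [698.9 340.3  74.3]
top lid_lining 0.92 [716.   91.  149.9]
top spray_can_mid 0.94 [697.5 342.1  75.7]
top spray_can_mid 0.4 [713.4  94.2 150.9]
top carton_mid 0.73 [ 484.2 -128.6   30.5]
top jar_mid 0.97 [ 644.3 -117.8   40.3]
top jar_mid 0.31 [715.4  93.7 149.9]
```

View pics/scene0.png

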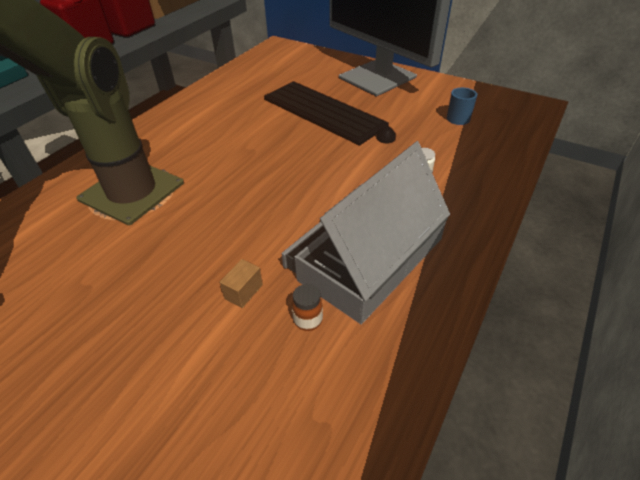

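View pics/top0.png

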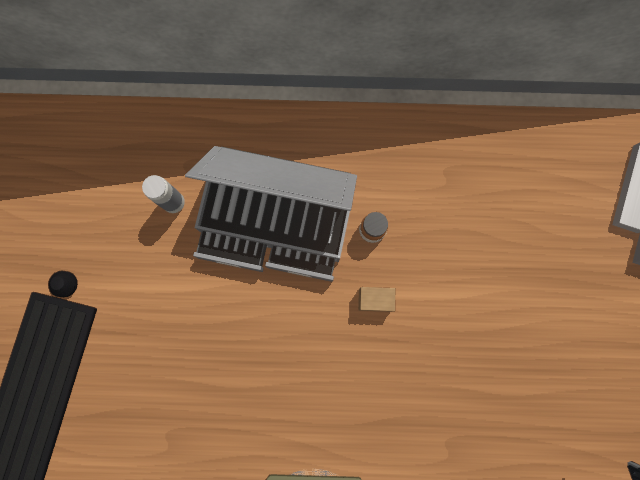

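The scene view shows the lid at about (385,210), half raised, with the carton at (240,282) and the jar at (307,305) on the right. The top view shows both drawers out, with fronts at about (228,262) and (300,271), and the can at (163,193). The landmarks agree with this, so I'll fit the chest pose and joint values.

```bash
cat > fit.py <<'E'
from h import *
from scipy.optimize import least_squares
np.set_printoptions(precision=3,suppress=True)
def model(p):
    x,y,a,oL,oR,th=p
    f=np.array([np.cos(a),np.sin(a)]);l=np.array([-np.sin(a),np.cos(a)])
    W=lambda X:np.r_[np.array([x,y])+X[0]*f+X[1]*l,X[2]]
    c,s=np.cos(th),np.sin(th)
    L=lambda u,n:W([90-u*c+n*s,0,80+u*s+n*c])   # u from hinge, n outward
    return dict(chest=W([0,0,0]),drawer_left_front=W([-100-oL,79,31]),drawer_right_front=W([-100-oR,-79,31]),
      lid_hinge=W([90,0,80]),lid_edge=L(186,8),lid_lining=L(93,-6)),W,L
def obs(n=2,lab=None):
    O=[]
    for c in["scene","top"]*n:
        p=get_image(c)
        for k in model([0]*6)[0]:
            for r in landmark_of(p,k)[:1]:
                if r["conf"]>.4:O.append((k,world(p,r["point"])))
    return O
def fit(O):
    g=lambda p:np.concatenate([model(p)[0][k]-w for k,w in O])
    r=least_squares(g,[682,100,-.2,40,60,.9],x_scale=[1,1,.01,1,1,.01],loss="soft_l1",f_scale=4)
    return r.x,g(r.x).reshape(-1,3)
if __name__=="__main__":
    O=obs();p,e=fit(O);print(p)
    for (k,w),v in zip(O,e):print(k,w,v)
    m,W,L=model(p)
    for k in m:print(k,m[k])
    s=state();print(s["time_s"],s["tool_pos"],Rt(s["orientation"]))
E
python3 fit.py
```

```text
[684.193  99.004  -0.18   47.614  38.913   0.959]
drawer_left_front [551.639 204.644  30.711] [ 1.447 -1.516  0.289]
drawer_right_front [533.13   49.066  32.235] [ 0.262 -2.946 -1.235]
lid_hinge [771.955  80.226  80.256] [ 0.787  2.683 -0.256]
lid_edge [675.743 100.252 232.904] [-1.698  0.596  3.931]
lid_lining [716.15   96.397 155.462] [-0.809 -3.054 -2.79 ]
chest [683.702 101.093  -0.182] [ 0.491 -2.089  0.182]
drawer_left_front [552.221 202.778  30.937] [0.866 0.35  0.063]
drawer_right_front [532.63   41.109  36.539] [ 0.762  5.01  -5.539]
lid_hinge [770.274  86.688  82.663] [ 2.469 -3.779 -2.663]
lid_lining [717.08   92.611 150.491] [-1.739  0.732  2.181]
drawer_left_front [553.459 200.957  30.781] [-0.373  2.171  0.219]
drawer_right_front [534.513  50.984  29.922] [-1.121 -4.865  1.078]
lid_hinge [773.956  79.616  81.248] [-1.214  3.293 -1.248]
lid_edge [675.659 100.757 231.832] [-1.614  0.092  5.002]
lid_lining [716.912  95.269 154.563] [-1.571 -1.927 -1.891]
chest [681.275 100.129   3.507] [ 2.918 -1.126 -3.507]
drawer_left_front [555.436 205.264  32.015] [-2.35  -2.136 -1.015]
drawer_right_front [533.183  41.222  32.679] [ 0.208  4.897 -1.679]
lid_hinge [773.317  84.666  78.75 ] [-0.575 -1.758  1.25 ]
lid_edge [667.286  94.727 238.193] [ 6.759  6.121 -1.359]
lid_lining [715.813  90.677 152.625] [-0.472  2.665  0.047]
chest [684.193  99.004   0.   ]
drawer_left_front [553.087 203.128  31.   ]
drawer_right_front [533.392  46.119  31.   ]
lid_hinge [772.742  82.909  80.   ]
lid_edge [674.045 100.848 236.835]
lid_lining [715.341  93.342 152.672]
2.4 [ 215.395 -586.738  231.298] [[ 0.     0.939  0.345]
 [-0.     0.345 -0.939]
 [-1.     0.     0.   ]]
```

```bash
cat > plan.py <<'E'
from h import *
P=[684.2,99.0,-.18]
def W(X):
    a=P[2];return np.array([P[0]+X[0]*np.cos(a)-X[1]*np.sin(a),P[1]+X[0]*np.sin(a)+X[1]*np.cos(a),X[2]])
def Rtool(tilt):
    a=P[2];f=np.array([np.cos(a),np.sin(a),0]);d=np.array([0,0,-1.])
    x=d*np.cos(tilt)+f*np.sin(tilt);y=f*np.cos(tilt)-d*np.sin(tilt)
    return np.c_[x,y,np.cross(x,y)]
def inchest(p):
    a=P[2];d=np.array(p)-[P[0],P[1],0];return np.array([d[0]*np.cos(a)+d[1]*np.sin(a),-d[0]*np.sin(a)+d[1]*np.cos(a),d[2]])
def plan(wps):
    """wps: list of (chest xyz, tilt, nrows)"""
    s=state();p=np.array(s["tool_pos"]);R=Rt(s["orientation"])
    print("t",round(s["time_s"],2),"chest",inchest(p).round(1),"F",np.round(s["force"],1),"w",round(s["grip_width"],1))
    for X,t,n in wps:
        p0,R0=p,R;p1,R1=W(X),Rtool(t);rv=Ro.from_matrix(R0.T@R1).as_rotvec()
        for i in range(1,n+1):
            pt=p0+(p1-p0)*i/n;Rt_=R0@Ro.from_rotvec(rv*i/n).as_matrix()
            dp=R.T@(pt-p);dr=Ro.from_matrix(R.T@Rt_).as_rotvec()
            r=[float(v) for v in list(dp.round(1))+list(dr.round(3))];print(r)
            # track the rounded
            p=p+R@np.array(r[:3]);R=R@Ro.from_rotvec(r[3:]).as_matrix()
        print("-- end",inchest(p).round(1))
E
python3 -c "
from plan import *
plan([([-190,-260,220],0,10),([-195,-79,160],.7,5),([-185,-79,25],.7,3)])"
```

```text
t 2.4 chest [-338.5 -758.6  231.3] F [-0.4 -0.4  0.2] w 85.5
[1.1, 38.1, -35.4, 0.053, 0.0, -0.0]
[1.2, 36.1, -37.5, 0.053, 0.0, -0.0]
[1.1, 34.1, -39.2, 0.054, 0.0, -0.0]
[1.1, 32.0, -41.1, 0.053, 0.0, -0.0]
[1.1, 29.7, -42.7, 0.053, 0.0, -0.0]
[1.2, 27.4, -44.2, 0.053, 0.0, -0.0]
[1.1, 25.1, -45.6, 0.053, 0.0, -0.0]
[1.1, 22.6, -46.9, 0.053, 0.0, -0.0]
[1.2, 20.1, -47.9, 0.054, 0.0, -0.0]
[1.1, 17.4, -49.0, 0.053, 0.0, -0.0]
-- end [-190. -260.  220.]
[12.0, -1.0, -36.2, -0.0, 0.0, 0.14]
[11.7, -2.7, -36.2, -0.0, 0.0, 0.14]
[11.3, -4.3, -36.2, -0.0, 0.0, 0.14]
[10.5, -5.8, -36.2, -0.0, 0.0, 0.14]
[9.7, -7.2, -36.2, -0.0, 0.0, 0.14]
-- end [-195.  -79.  160.]
[36.6, -26.4, -0.0, -0.0, 0.0, -0.0]
[36.5, -26.5, -0.0, -0.0, 0.0, -0.0]
[36.6, -26.4, -0.1, -0.0, 0.0, -0.0]
-- end [-185.  -79.   25.]
```

Request:
jog_arm(moves=[[[-1,1,38,-35,0.053,0,0],[-1,1,36,-37,0.053,0,0],[-1,1,34,-39,0.053,0,0],[-1,1,32,-41,0.053,0,0],[-1,1,30,-43,0.053,0,0]]])

```text
time_s: 3.02
tool_pos: [334.2, -354.3, 226.5]
orientation: [0.521, 0.478, 0.52, -0.478]
force: [0.7, 0.2, 0.9]
grip_width: 0.1
```

Request:
jog_arm(moves=[[[-1,1,27,-44,0.053,0,0],[-1,1,25,-46,0.053,0,0],[-1,1,23,-47,0.053,0,0],[-1,1,20,-48,0.053,0,0],[-1,1,17,-49,0.053,0,0]]])

```text
time_s: 3.65
tool_pos: [451.1, -121.6, 221.5]
orientation: [0.453, 0.543, 0.453, -0.543]
force: [1.0, -0.2, -0.1]
grip_width: -0.2
```

```bash
python3 -c "
from plan import *
print(Rt(state()['orientation']).round(3))
plan([([-195,-79,160],.7,5),([-185,-79,25],.7,3)])"
```

```text
[[ 0.001  0.984 -0.179]
 [-0.    -0.179 -0.984]
 [-1.     0.001  0.   ]]
t 3.65 chest [-189.8 -258.7  221.5] F [ 1.  -0.2 -0.1] w -0.2
[12.3, -1.0, -35.9, 0.0, 0.0, 0.14]
[12.0, -2.8, -36.0, 0.0, -0.0, 0.14]
[11.6, -4.4, -35.9, 0.0, -0.0, 0.139]
[10.8, -5.9, -36.0, 0.0, -0.0, 0.14]
[9.8, -7.5, -35.9, 0.0, -0.0, 0.14]
-- end [-195.1  -79.   160. ]
[36.6, -26.4, -0.0, 0.0, -0.0, -0.0]
[36.6, -26.5, -0.0, 0.0, -0.0, -0.0]
[36.5, -26.4, -0.0, 0.0, -0.0, -0.0]
-- end [-185.  -79.   25.]
```

Request:
jog_arm(moves=[[[-1,12,-1,-36,0,0,0.14],[-1,12,-3,-36,0,0,0.14],[-1,12,-4,-36,0,0,0.14],[-1,11,-6,-36,0,0,0.14],[-1,10,-7,-36,0,0,0.14]]])

```text
time_s: 4.28
tool_pos: [492.8, 2.7, 237.2]
orientation: [0.557, 0.613, 0.329, -0.453]
force: [0.5, 0.2, -0.2]
grip_width: -0.3
```

Request:
jog_arm(moves=[[[-1,36,-26,0,0,0,0],[-1,36,-26,0,0,0,0],[-1,36,-26,0,0,0,0],[-1,0,0,0,0,0,0]]])

```text
time_s: 4.78
tool_pos: [493.2, 15.1, 173.3]
orientation: [0.539, 0.588, 0.355, -0.488]
force: [0.4, 1.5, 0.6]
grip_width: 0.5
```

```bash
python3 -c "
from plan import *
print(Rt(state()['orientation']).round(3))
p=get_image('top');save(p,'top1');p=get_image('wrist');save(p,'wrist1')
plan([([-160,-79,25],.7,2),([-112,-79,25],.7,5)])"
```

```text
[[ 0.272  0.943 -0.191]
 [-0.109 -0.167 -0.98 ]
 [-0.956  0.288  0.058]]
t 4.88 chest [-173.  -117.7  174.4] F [ 0.8 -0.1  0.6] w 0.1
[72.1, -15.3, -23.7, 0.007, 0.029, 0.203]
[68.2, -29.8, -21.4, 0.008, 0.029, 0.204]
-- end [-160.  -79.   25.]
[6.2, 7.3, -0.0, -0.0, -0.0, -0.0]
[6.2, 7.4, -0.0, -0.0, -0.0, -0.0]
[6.2, 7.3, -0.0, -0.0, -0.0, -0.0]
[6.2, 7.3, -0.0, -0.0, -0.0, -0.0]
[6.2, 7.4, -0.0, -0.0, -0.0, -0.0]
-- end [-112.  -79.   25.]
```

View pics/wrist1.png

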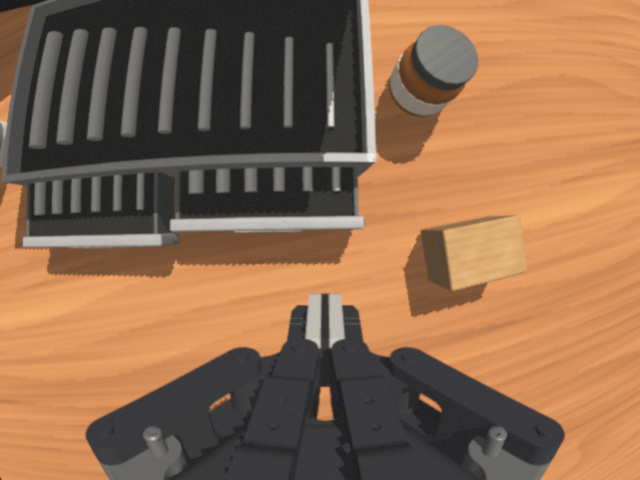

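The wrist view shows the closed fingertips at (325,295), clear of the fronts at about (100,241) and (268,224), with the carton at (475,250). The 0.7 rad tilt wasn't reached, so I'll check the joints.

```bash
python3 -c "
from plan import *
s=state();print(s['q'].round(3),s['time_s'])"
```

```text
[-0.399  0.583  0.25   2.289  0.695  0.044 -2.654] 4.875
```

Joint 6 is at its lower limit and joint 7 is nearly at its end. I'll untilt and take the half turn about the tool axis (same grasp), then use a smaller tilt.

Request:
jog_arm(moves=[[[-1,0,0,0,0,0,-0.15],[-1,0,0,0,0,0,-0.13],[-1,0,0,0,-0.18,0,0],[-1,0,0,0,-0.18,0,0],[-1,0,0,0,-0.18,0,0]]])

```text
time_s: 5.5
tool_pos: [492.5, 12.1, 168.2]
orientation: [0.613, 0.394, 0.546, -0.414]
force: [0.3, -0.4, -0.5]
grip_width: -0.1
```

Request:
jog_arm(moves=[[[-1,0,0,0,-0.18,0,0],[-1,0,0,0,-0.18,0,0],[-1,0,0,0,-0.18,0,0],[-1,0,0,0,-0.18,0,0],[-1,0,0,0,-0.18,0,0]]])

```text
time_s: 6.12
tool_pos: [492.4, 12.1, 168.1]
orientation: [0.723, 0.088, 0.672, -0.136]
force: [0.6, -0.1, -0.1]
grip_width: -0.0
```

Request:
jog_arm(moves=[[[-1,0,0,0,-0.18,0,0],[-1,0,0,0,-0.18,0,0],[-1,0,0,0,-0.18,0,0],[-1,0,0,0,-0.18,0,0],[-1,0,0,0,-0.18,0,0]]])

```text
time_s: 6.75
tool_pos: [492.4, 12.0, 168.0]
orientation: [0.689, -0.236, 0.664, 0.17]
force: [0.3, -0.1, -0.3]
grip_width: 0.1
```

```bash
sed -i 's/    return np.c_\[x,y,np.cross(x,y)\]/    y=-y;return np.c_[x,y,np.cross(x,y)]/' plan.py; python3 -c "
from plan import *
s=state();print(s['q'].round(3));print(Rt(s['orientation']).round(3))
plan([([-185,-79,150],.2,4),([-185,-79,33],.25,4),([-160,-79,33],.25,2)])"
```

```text
[ 0.368  0.749 -0.91   2.056  0.994  0.826 -0.593]
[[ 0.06  -0.547  0.835]
 [-0.079  0.831  0.55 ]
 [-0.995 -0.099  0.007]]
t 6.75 chest [-173.1 -119.9  168. ] F [ 0.3 -0.1 -0.3] w 0.1
[3.6, 9.8, 4.9, -0.2, -0.029, -0.023]
[3.5, 8.8, 6.7, -0.2, -0.028, -0.023]
[3.6, 7.4, 8.1, -0.2, -0.029, -0.023]
[3.6, 5.7, 9.4, -0.201, -0.028, -0.023]
-- end [-185.  -79.  150.]
[28.7, 5.8, 0.0, 0.0, 0.0, -0.013]
[28.6, 6.2, 0.0, 0.0, 0.0, -0.012]
[28.5, 6.5, 0.0, 0.0, 0.0, -0.013]
[28.4, 6.9, 0.0, 0.0, 0.0, -0.012]
-- end [-185.  -79.   33.]
[3.1, -12.1, -0.0, 0.0, 0.0, -0.0]
[3.1, -12.2, -0.0, 0.0, 0.0, -0.0]
-- end [-160.  -79.   33.]
```

Request:
jog_arm(moves=[[[-1,3,8,4,-0.16,-0.023,-0.019],[-1,3,7,5,-0.16,-0.023,-0.019],[-1,3,6,6,-0.16,-0.023,-0.019],[-1,3,6,7,-0.16,-0.023,-0.019],[-1,3,5,8,-0.16,-0.023,-0.019]]])

```text
time_s: 7.38
tool_pos: [487.7, 55.4, 149.1]
orientation: [0.586, -0.506, 0.494, 0.395]
force: [0.0, -0.3, 0.8]
grip_width: -0.0
```

```bash
python3 -c "
from plan import *
s=state();print(s['q'].round(3));print(Rt(s['orientation']).round(3))
plan([([-185,-79,33],.3,4),([-160,-79,33],.3,1)])"
```

```text
[ 0.319  0.784 -0.979  2.208  1.348  0.766 -0.231]
[[ 0.199 -0.963  0.18 ]
 [-0.036  0.176  0.984]
 [-0.979 -0.203  0.   ]]
t 7.38 chest [-185.5  -78.1  149.1] F [ 0.  -0.3  0.8] w -0.0
[28.5, 5.8, -0.2, -0.0, -0.0, -0.024]
[28.3, 6.4, -0.3, -0.0, -0.0, -0.024]
[28.1, 7.1, -0.2, -0.001, -0.0, -0.024]
[28.0, 7.8, -0.3, 0.0, -0.0, -0.024]
-- end [-185.  -79.   33.]
[7.4, -23.9, 0.0, 0.0, -0.0, 0.0]
-- end [-160.  -79.   33.]
```

Request:
jog_arm(moves=[[[-1,28,6,0,0,0,-0.024],[-1,28,6,0,0,0,-0.024],[-1,28,7,0,0,0,-0.024],[-1,28,8,0,0,0,-0.024],[-1,0,0,0,0,0,0]]])

```text
time_s: 8.0
tool_pos: [486.4, 55.5, 32.0]
orientation: [0.604, -0.527, 0.472, 0.367]
force: [-0.8, 0.5, -0.2]
grip_width: 0.2
```

```bash
python3 -c "
from plan import *
s=state();print(s['q'].round(3));print(Rt(s['orientation']).round(3))
p=get_image('wrist');save(p,'wrist2')
plan([([-155,-79,33],.3,3),([-111,-79,33],.3,6)])"
```

```text
[ 0.213  1.057 -0.884  2.348  1.932  0.93  -0.794]
[[ 0.285 -0.941  0.184]
 [-0.053  0.176  0.983]
 [-0.957 -0.29  -0.   ]]
t 8.05 chest [-186.   -77.6   33.3] F [1.1 0.2 0.2] w -0.2
[3.1, -9.8, -0.4, -0.002, -0.0, -0.001]
[3.1, -9.9, -0.4, -0.001, -0.0, -0.001]
[3.2, -9.8, -0.4, -0.002, -0.001, -0.002]
-- end [-155.  -79.   33.]
[2.2, -7.0, -0.0, -0.0, 0.0, 0.0]
[2.1, -7.0, -0.0, -0.0, 0.0, 0.0]
[2.2, -7.0, -0.0, -0.0, 0.0, 0.0]
[2.2, -7.0, -0.0, -0.0, 0.0, 0.0]
[2.1, -7.0, -0.0, -0.0, 0.0, 0.0]
[2.2, -7.0, -0.0, -0.0, 0.0, 0.0]
-- end [-111.  -79.   33.]
```

View pics/wrist2.png

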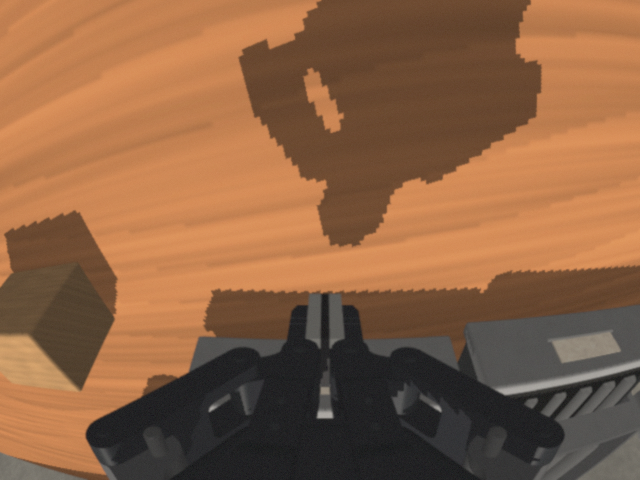

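The right drawer front spans columns 190–460 behind the fingertips, which are centred at (325,295). Now I'll push it in.

Request:
jog_arm(moves=[[[-1,3,-10,0,0,0,0],[-1,3,-10,0,0,0,0],[-1,3,-8,0,0,0,0],[-1,2,-6,0,0,0,0],[-1,2,-6,0,0,0,0]]])

```text
time_s: 8.68
tool_pos: [528.8, 48.7, 33.0]
orientation: [0.606, -0.526, 0.471, 0.367]
force: [-2.7, 0.4, 1.3]
grip_width: 0.1
```

Request:
jog_arm(moves=[[[-1,2,-7,0,0,0,0],[-1,2,-7,0,0,0,0],[-1,1,-5,0,0,0,0],[-1,1,-3,0,0,0,0],[-1,0,0,0,0,0,0]]])

```text
time_s: 9.3
tool_pos: [551.9, 44.3, 33.2]
orientation: [0.606, -0.527, 0.471, 0.366]
force: [-0.2, 1.2, -0.2]
grip_width: -0.1
```

```bash
python3 -c "
from plan import *
p=get_image('top');save(p,'top2')
plan([([-111,-79,33],.3,4)])"
```

```text
t 9.35 chest [-120.4  -77.5   33.3] F [ 0.4 -0.2 -0.7] w 0.3
[0.8, -2.2, -0.3, -0.002, 0.0, -0.0]
[0.7, -2.3, -0.4, -0.001, 0.0, -0.001]
[0.8, -2.2, -0.4, -0.002, 0.0, -0.0]
[0.7, -2.2, -0.3, -0.001, 0.0, -0.001]
-- end [-111.  -79.   33.]
```

View pics/top2.png

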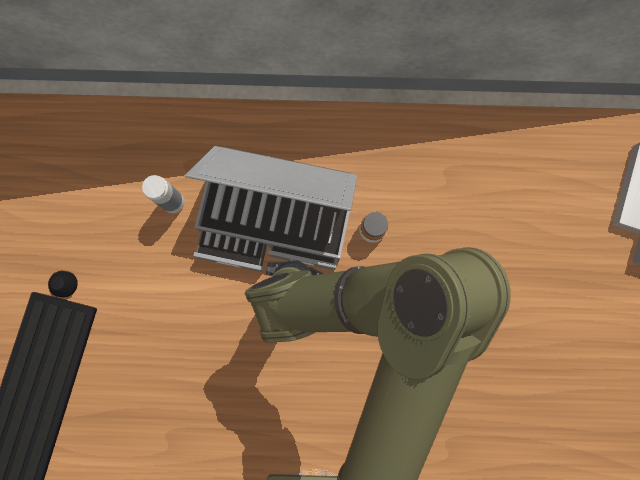

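The drawer is moving in; its front is now at about (310,263). I'll continue gently to the stop.

Request:
jog_arm(moves=[[[-1,1,-3,0,0,0,0],[-1,1,-3,0,0,0,0],[-1,0,-2,0,0,0,0],[-1,0,-1,0,0,0,0]]])

```text
time_s: 9.85
tool_pos: [560.3, 42.7, 33.8]
orientation: [0.606, -0.526, 0.471, 0.367]
force: [-2.7, 1.3, -1.5]
grip_width: -0.2
```

Request:
jog_arm(moves=[[[-1,0,-1,0,0,0,0],[-1,0,-1,0,0,0,0]]])

```text
time_s: 10.1
tool_pos: [562.2, 42.3, 34.4]
orientation: [0.606, -0.527, 0.471, 0.366]
force: [-1.5, 0.7, -1.6]
grip_width: 0.2
```

Request:
jog_arm(moves=[[[-1,0,-1,0,0,0,0],[-1,0,-1,0,0,0,0]]])

```text
time_s: 10.35
tool_pos: [562.5, 42.2, 34.5]
orientation: [0.605, -0.526, 0.471, 0.368]
force: [-6.6, 0.8, -2.8]
grip_width: -0.0
```

Request:
jog_arm(moves=[[[-1,0,-1,0,0,0,0],[-1,0,-1,0,0,0,0],[-1,0,0,0,0,0,0]]])

```text
time_s: 10.72
tool_pos: [562.5, 42.2, 34.6]
orientation: [0.604, -0.525, 0.472, 0.369]
force: [-8.1, 1.1, -2.2]
grip_width: -0.1
```

```bash
python3 -c "
from plan import *
plan([([-150,-79,40],.3,2),([-190,79,40],.3,4)])"
```

```text
t 10.72 chest [-109.5  -77.7   34.6] F [-8.1  1.1 -2.2] w -0.1
[-8.4, 18.6, -0.7, -0.002, 0.001, -0.005]
[-8.5, 18.6, -0.8, -0.002, 0.0, -0.004]
-- end [-150.  -79.   40.]
[-2.9, 9.6, 39.5, -0.0, 0.0, -0.0]
[-3.0, 9.5, 39.5, -0.0, 0.0, -0.0]
[-2.9, 9.6, 39.5, -0.0, 0.0, -0.0]
[-3.0, 9.5, 39.5, -0.0, 0.0, -0.0]
-- end [-190.   79.   40.]
```

The force rose to about 8 N with the tip stalled at chest x = -109.5 (about -110.5 was expected), so the right drawer is home. I'll back off and go to the left drawer.

Request:
jog_arm(moves=[[[-1,-9,26,0,0,0,0],[-1,-9,26,0,0,0,0],[-1,-8,26,0,0,0,0],[-1,0,0,39,0,0,0],[-1,0,0,39,0,0,0]]])

```text
time_s: 11.35
tool_pos: [501.5, 134.4, 38.5]
orientation: [0.607, -0.527, 0.47, 0.365]
force: [0.6, -0.2, -0.5]
grip_width: -0.4
```

```bash
python3 -c "
from plan import *
print(state()['q'].round(2))
plan([([-190,79,35],.3,2),([-170,79,33],.3,1)])"
```

```text
[ 0.06  1.05 -0.9   2.25  1.81  0.94 -0.8 ]
t 11.35 chest [-186.1    2.1   38.5] F [ 0.6 -0.2 -0.5] w -0.4
[1.1, 2.6, 38.4, -0.004, 0.0, 0.0]
[1.2, 2.5, 38.5, -0.003, 0.001, 0.0]
-- end [-190.   79.   35.]
[7.8, -18.5, -0.0, -0.0, -0.0, 0.0]
-- end [-170.   79.   33.]
```

Request:
jog_arm(moves=[[[-1,1,2,38,0,0,0],[-1,1,2,38,0,0,0],[-1,4,-10,0,0,0,0],[-1,4,-10,0,0,0,0],[-1,2,-6,0,0,0,0]]])

```text
time_s: 11.98
tool_pos: [539.2, 201.5, 33.0]
orientation: [0.606, -0.527, 0.471, 0.365]
force: [-0.3, -0.4, 0.1]
grip_width: 0.0
```

Request:
jog_arm(moves=[[[-1,2,-6,0,0,0,0],[-1,2,-7,0,0,0,0],[-1,2,-7,0,0,0,0],[-1,2,-7,0,0,0,0],[-1,2,-7,0,0,0,0]]])

```text
time_s: 12.6
tool_pos: [572.9, 196.9, 33.2]
orientation: [0.606, -0.527, 0.471, 0.367]
force: [-2.9, -0.7, -0.9]
grip_width: 0.2
```

```bash
python3 -c "
from plan import *
plan([([-111,79,33],.3,4)])"
```

```text
t 12.6 chest [-127.    76.4   33.2] F [-2.9 -0.7 -0.9] w 0.2
[1.2, -3.8, 0.7, -0.001, 0.0, -0.001]
[1.3, -3.8, 0.6, -0.002, 0.0, -0.001]
[1.2, -3.8, 0.7, -0.001, 0.0, -0.0]
[1.2, -3.8, 0.7, -0.002, 0.0, -0.001]
-- end [-111.1   79.    33. ]
```

Request:
jog_arm(moves=[[[-1,1,-4,0,0,0,0],[-1,1,-4,0,0,0,0],[-1,1,-3,0,0,0,0],[-1,0,-2,0,0,0,0]]])

```text
time_s: 13.1
tool_pos: [585.9, 195.0, 34.5]
orientation: [0.606, -0.526, 0.471, 0.367]
force: [-1.3, -0.7, -1.8]
grip_width: -0.1
```

Request:
jog_arm(moves=[[[-1,0,-1,0,0,0,0],[-1,0,-1,0,0,0,0],[-1,0,-1,0,0,0,0]]])

```text
time_s: 13.48
tool_pos: [588.6, 194.4, 35.4]
orientation: [0.606, -0.527, 0.471, 0.367]
force: [-2.1, 0.6, -1.4]
grip_width: -0.2
```

Request:
jog_arm(moves=[[[-1,0,-1,0,0,0,0],[-1,0,-1,0,0,0,0],[-1,0,-1,0,0,0,0]]])

```text
time_s: 13.85
tool_pos: [590.3, 194.0, 35.8]
orientation: [0.605, -0.526, 0.471, 0.367]
force: [-5.5, 1.4, -2.4]
grip_width: 0.0
```

```bash
python3 -c "
from plan import *
plan([([-150,79,33],.3,4)])"
```

```text
t 13.85 chest [-109.4   76.6   35.8] F [-5.5  1.4 -2.4] w 0.0
[-2.3, 9.9, 0.5, -0.001, 0.0, -0.001]
[-2.3, 9.9, 0.6, -0.002, 0.001, -0.001]
[-2.3, 9.9, 0.6, -0.001, -0.0, -0.002]
[-2.3, 9.9, 0.6, -0.001, 0.0, -0.001]
-- end [-150.   79.   33.]
```

Request:
jog_arm(moves=[[[-1,0,-1,0,0,0,0],[-1,0,-1,0,0,0,0],[-1,0,0,0,0,0,0]]])

```text
time_s: 14.22
tool_pos: [590.3, 194.0, 35.8]
orientation: [0.604, -0.526, 0.472, 0.369]
force: [-8.4, 1.4, -2.0]
grip_width: -0.2
```

```bash
python3 -c "
from plan import *
plan([([-190,70,80],.3,2),([-210,30,200],0,4),([-190,0,330],0,4)])"
```

```text
t 14.22 chest [-109.4   76.6   35.8] F [-8.4  1.4 -2. ] w -0.2
[-32.8, 32.2, -3.4, -0.002, 0.001, -0.004]
[-32.9, 32.2, -3.4, -0.002, 0.0, -0.004]
-- end [-190.1   70.    80. ]
[-30.1, -4.1, -10.0, 0.0, 0.0, 0.075]
[-30.4, -1.8, -10.0, 0.0, 0.0, 0.075]
[-30.4, 0.4, -10.0, 0.0, 0.0, 0.075]
[-30.3, 2.7, -9.9, 0.0, 0.0, 0.075]
-- end [-210.   30.  200.]
[-32.5, -5.0, -7.5, 0.0, 0.0, 0.0]
[-32.5, -5.0, -7.5, 0.0, 0.0, 0.0]
[-32.5, -5.0, -7.5, 0.0, 0.0, 0.0]
[-32.5, -5.0, -7.5, 0.0, 0.0, 0.0]
-- end [-190.    0.  330.]
```

Both drawers stalled at the same home depth. I'll back away and climb in front of the lid.

Request:
jog_arm(moves=[[[-1,-8,28,0,0,0,0],[-1,-25,34,-3,0,0,0],[-1,-33,25,-3,0,0,0],[-1,-30,-4,-10,0,0,0.075],[-1,-30,-2,-10,0,0,0.075]]])

```text
time_s: 14.85
tool_pos: [478.9, 188.3, 135.5]
orientation: [0.576, -0.49, 0.508, 0.411]
force: [-1.1, 0.1, -0.6]
grip_width: 0.2
```

Request:
jog_arm(moves=[[[-1,-30,0,-10,0,0,0.075],[-1,-30,3,-10,0,0,0.075],[-1,-40,-5,-8,0,0,0],[-1,-40,-5,-8,0,0,0],[-1,-40,-5,-7,0,0,0]]])

```text
time_s: 15.48
tool_pos: [476.9, 143.2, 315.0]
orientation: [0.545, -0.451, 0.544, 0.452]
force: [0.2, 0.3, 0.5]
grip_width: 0.0
```

```bash
cat >> plan.py <<'E'
def lid(u,n,th,y=0): # chest coordinates of point on lid
    c,s=np.cos(th),np.sin(th);return [90-u*c+n*s,y,80+u*s+n*c]
E
python3 -c "
from fit import *
O=obs(1);p,e=fit(O);print(p)
for (k,w),v in zip(O,e):print(k,v)
p=get_image('scene');save(p,'scene3')
from plan import *
print(state()['q'].round(2),state()['time_s'])
"; python3 -c "
from plan import *
for th in (.93,.96):print(lid(186,8,th),lid(160,9.3,th))
plan([([-60,0,330],0,4)])"
```

```text
[684.492  98.142  -0.178  -1.168   3.725   0.946]
lid_hinge [-1.201  3.166  0.226]
lid_edge [-0.426  3.447  1.245]
lid_lining [-3.244 -3.913 -1.987]
chest [ 3.053 -2.391 -0.198]
drawer_left_front [-0.32  -1.976  0.055]
drawer_right_front [ 0.127  0.715 -6.929]
lid_hinge [ 1.347 -2.823  0.771]
lid_edge [1.528 2.11  0.638]
lid_lining [-0.865  1.331  2.037]
[ 0.34  0.67 -1.26  1.8   0.69  1.2   0.25] 16.225
[np.float64(-14.784161178367253), 0, np.float64(233.88398086268094)] [np.float64(1.8016282842514117), 0, np.float64(213.81904657667621)]
[np.float64(-10.121184863068954), 0, np.float64(236.95779159256534)] [np.float64(5.855283813606214), 0, np.float64(216.40438679863357)]
t 16.23 chest [-213.2    7.5  312.9] F [-0.1  0.5 -0.3] w -0.2
[-4.4, -38.3, -1.7, -0.001, 0.001, -0.001]
[-4.3, -38.3, -1.7, -0.002, 0.0, -0.0]
[-4.4, -38.3, -1.7, -0.001, 0.001, -0.001]
[-4.3, -38.3, -1.9, -0.001, 0.0, -0.001]
-- end [-60.  -0. 330.]
```

View pics/scene3.png

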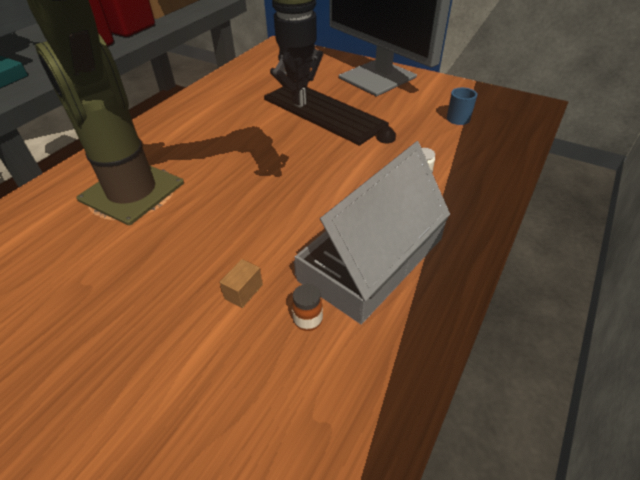

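The drawers are flush in the picture and the lid is raised at about (385,210), roughly 0.95 rad; the can, carton and jar haven't moved. Next I'll go over the lid's free edge and come down on its outer face.

```bash
python3 -c "
from plan import *
def tc(u,n,th):
    a=np.array(lid(u,n,th));a[0]+=11;return a
plan([([0,0,325],0,4),([32,0,325],0,1),(tc(165,24,.95),0,3)])"
```

```text
t 16.23 chest [-213.2    7.5  312.9] F [-0.1  0.5 -0.3] w -0.2
[-3.2, -53.3, -1.6, -0.001, 0.001, -0.001]
[-3.1, -53.3, -1.6, -0.002, 0.0, -0.0]
[-3.1, -53.3, -1.8, -0.001, 0.001, -0.001]
[-3.1, -53.3, -1.8, -0.001, 0.0, -0.001]
-- end [  0.  -0. 325.]
[-0.0, -32.0, 0.0, -0.0, 0.0, 0.0]
-- end [ 32.  -0. 325.]
[32.3, 2.5, 0.0, -0.0, 0.0, 0.0]
[32.2, 2.5, 0.0, -0.0, 0.0, 0.0]
[32.3, 2.5, 0.0, -0.0, 0.0, 0.0]
-- end [ 24.5  -0.  228.2]
```

Request:
jog_arm(moves=[[[-1,-4,-53,-2,0,0,0],[-1,-4,-53,-2,0,0,0],[-1,-3,-53,-2,0,0,0],[-1,-3,-53,-2,0,0,0],[-1,0,-34,0,0,0,0]]])

```text
time_s: 16.85
tool_pos: [718.3, 89.7, 325.7]
orientation: [0.545, -0.449, 0.545, 0.452]
force: [0.3, 0.4, 0.0]
grip_width: -0.1
```

```bash
python3 -c "
from plan import *
def tc(u,n,th):
    a=np.array(lid(u,n,th));a[0]+=11;return a
print(state()['q'].round(2))
plan([(tc(165,30,.95),0,3),(tc(165,14,.95),0,2)])"
```

```text
[ 0.21  0.94 -1.13  1.05  0.82  1.57  0.7 ]
t 16.85 chest [ 35.3  -3.  325.7] F [0.3 0.4 0. ] w -0.1
[31.4, 1.9, 0.9, -0.003, 0.001, -0.001]
[31.3, 1.9, 1.0, -0.003, 0.001, -0.001]
[31.4, 1.9, 1.0, -0.003, 0.0, -0.001]
-- end [ 29.4   0.  231.6]
[4.6, 6.5, -0.0, 0.0, 0.0, 0.0]
[4.7, 6.5, -0.0, 0.0, 0.0, 0.0]
-- end [ 16.4   0.  222.3]
```

Request:
jog_arm(moves=[[[-1,31,2,1,0,0,0],[-1,31,2,1,0,0,0],[-1,31,2,1,0,0,0],[-1,0,0,0,0,0,0]]])

```text
time_s: 17.35
tool_pos: [709.4, 94.5, 230.6]
orientation: [0.542, -0.45, 0.546, 0.453]
force: [-0.3, -0.3, 0.7]
grip_width: -0.3
```

```bash
python3 -c "
from plan import *
def tc(u,n,th):
    a=np.array(lid(u,n,th));a[0]+=11;return a
p=get_image('scene');save(p,'scene4');p=get_image('top');save(p,'top4')
plan([(tc(165,12,.95),0,2)]+[(tc(165,9,t),0,1) for t in np.arange(.9,0,-.07)])"; cd pics; python3 -c "
import cv2
a=cv2.imread('scene4.png')[80:360,200:480];b=cv2.imread('top4.png')[100:380,120:400]
cv2.imwrite('c4.png',cv2.resize(cv2.hconcat([a,b]),(800,400)))"
```

```text
t 17.45 chest [ 27.    1.6 234.3] F [ 0.5 -0.9  0.8] w -0.0
[6.6, 6.1, -0.8, -0.003, 0.002, -0.001]
[6.5, 6.1, -0.8, -0.003, 0.001, -0.001]
-- end [ 14.8   0.  221.2]
[6.4, 9.3, -0.0, 0.0, 0.0, -0.0]
-- end [  5.5   0.  214.8]
[7.0, 9.2, -0.0, 0.0, 0.0, -0.0]
-- end [ -3.7   0.  207.8]
[7.6, 8.7, -0.0, 0.0, 0.0, -0.0]
-- end [-12.4   0.  200.2]
[8.3, 8.1, -0.0, 0.0, 0.0, -0.0]
-- end [-20.5   0.  191.9]
[8.7, 7.5, -0.0, 0.0, 0.0, -0.0]
-- end [-28.    0.  183.2]
[9.3, 6.9, -0.0, 0.0, 0.0, -0.0]
-- end [-34.9   0.  173.9]
[9.8, 6.3, -0.0, 0.0, 0.0, -0.0]
-- end [-41.2   0.  164.1]
[10.1, 5.5, -0.0, 0.0, 0.0, -0.0]
-- end [-46.7   0.  154. ]
[10.5, 4.8, -0.1, 0.0, 0.0, -0.0]
-- end [-51.5  -0.  143.5]
[10.9, 4.1, 0.0, 0.0, 0.0, -0.0]
-- end [-55.6  -0.  132.6]
[11.0, 3.3, 0.0, 0.0, 0.0, -0.0]
-- end [-58.9  -0.  121.6]
[11.3, 2.5, 0.0, 0.0, 0.0, -0.0]
-- end [-61.4  -0.  110.3]
[11.5, 1.7, 0.0, 0.0, 0.0, -0.0]
-- end [-63.1  -0.   98.8]
```

View pics/c4.png

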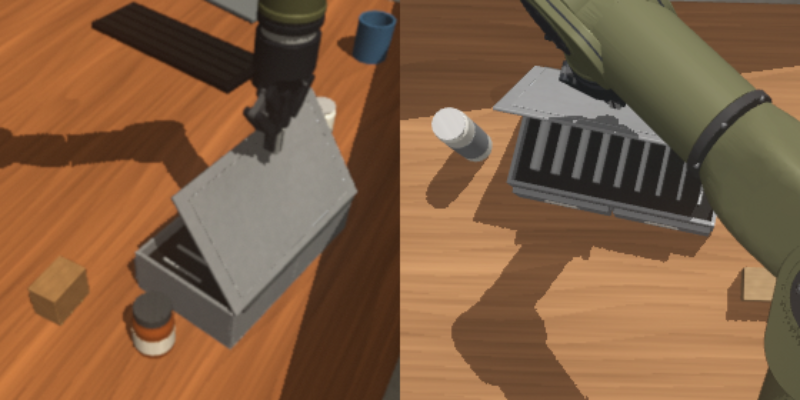

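The tip is just off the outer face near the middle of the free edge (crop position 272,150). Now I'll push the lid down along its arc.

Request:
jog_arm(moves=[[[-1,5,5,-1,0,0,0],[-1,5,5,-1,0,0,0],[-1,4,5,0,0,0,0],[-1,5,6,0,0,0,0],[-1,6,8,0,0,0,0]]])

```text
time_s: 18.08
tool_pos: [682.1, 98.8, 209.1]
orientation: [0.545, -0.451, 0.544, 0.452]
force: [1.7, -0.8, 3.8]
grip_width: -0.2
```

```bash
cat >> plan.py <<'E'
def tc(u,n,th):
    a=np.array(lid(u,n,th));a[0]+=11;return a
def est():
    c=inchest(state()['tool_pos']);c[0]-=11;d=np.array([90-c[0],c[2]-80]);r=np.hypot(*d)
    print('r',r.round(1),'u',np.sqrt(r*r-81).round(1),'th',(np.arctan2(d[1],d[0])-np.arcsin(9/r)).round(3))
E
python3 -c "
from plan import *
est();plan([(tc(165,9,t),0,1) for t in np.arange(.77,.3,-.06)])"
```

```text
r 165.1 u 164.9 th 0.843
t 18.07 chest [ -2.   -0.6 209.1] F [ 1.7 -0.8  3.8] w -0.2
[7.8, 9.2, 0.5, -0.006, 0.003, -0.001]
-- end [-11.2   0.  201.3]
[6.9, 7.1, -0.0, -0.0, -0.0, 0.0]
-- end [-18.3   0.  194.4]
[7.4, 6.6, -0.0, -0.0, -0.0, 0.0]
-- end [-24.9   0.  187. ]
[7.7, 6.2, -0.0, -0.0, -0.0, 0.0]
-- end [-31.1   0.  179.3]
[8.1, 5.7, -0.0, -0.0, -0.0, 0.0]
-- end [-36.8   0.  171.2]
[8.4, 5.2, -0.0, -0.0, -0.0, 0.0]
-- end [-42.    0.  162.8]
[8.7, 4.7, -0.0, -0.0, -0.0, 0.0]
-- end [-46.7   0.  154.1]
[9.0, 4.2, -0.0, -0.0, -0.0, 0.0]
-- end [-50.9   0.  145.1]
```

In contact at about 4 N, as expected. I'll continue along the arc.

Request:
jog_arm(moves=[[[-1,7,8,0,0,0,0],[-1,7,7,0,0,0,0],[-1,7,7,0,0,0,0],[-1,8,6,0,0,0,0],[-1,8,6,0,0,0,0]]])

```text
time_s: 18.7
tool_pos: [647.6, 105.3, 170.9]
orientation: [0.544, -0.45, 0.544, 0.453]
force: [0.1, -0.2, 2.6]
grip_width: -0.3
```

```bash
python3 -c "
from plan import *
est();plan([(tc(165,9,t),0,1) for t in np.arange(.44,.1,-.06)])"
```

```text
r 165.4 u 165.1 th 0.528
t 18.7 chest [-37.1  -0.3 170.9] F [ 0.1 -0.2  2.6] w -0.3
[12.5, 7.3, 0.2, -0.005, 0.002, -0.003]
-- end [-44.4  -0.  158.5]
[8.9, 4.4, 0.0, -0.0, 0.0, -0.0]
-- end [-48.8  -0.  149.6]
[9.1, 3.9, 0.0, -0.0, 0.0, -0.0]
-- end [-52.7  -0.  140.5]
[9.3, 3.4, 0.0, -0.0, 0.0, -0.0]
-- end [-56.1  -0.  131.2]
[9.6, 2.8, 0.0, -0.0, 0.0, -0.0]
-- end [-58.9  -0.  121.6]
[9.6, 2.2, 0.0, -0.0, 0.0, -0.0]
-- end [-61.1  -0.  112. ]
```

Request:
jog_arm(moves=[[[-1,8,5,0,0,0,0],[-1,8,5,0,0,0,0],[-1,8,4,0,0,0,0],[-1,8,3,0,0,0,0],[-1,8,3,0,0,0,0]]])

```text
time_s: 19.32
tool_pos: [628.3, 109.0, 131.1]
orientation: [0.544, -0.45, 0.544, 0.453]
force: [1.9, -1.5, 2.1]
grip_width: -0.1
```

```bash
python3 -c "
from plan import *
est();print(state()['q'].round(2));plan([(tc(165,9,t),0,1) for t in np.arange(.2,-.01,-.04)])"
```

```text
r 165.8 u 165.6 th 0.259
[ 0.27  1.04 -1.07  1.59  0.99  1.13  0.34]
t 19.32 chest [-56.8  -0.2 131.1] F [ 1.9 -1.5  2.1] w -0.1
[9.5, 2.1, 0.2, -0.006, 0.002, -0.003]
-- end [-58.9   0.  121.6]
[6.4, 1.6, -0.0, 0.0, -0.0, 0.0]
-- end [-60.5   0.  115.2]
[6.5, 1.3, -0.0, 0.0, -0.0, 0.0]
-- end [-61.8   0.  108.7]
[6.5, 1.0, -0.0, 0.0, -0.0, 0.0]
-- end [-62.8   0.  102.2]
[6.6, 0.7, -0.0, 0.0, -0.0, 0.0]
-- end [-63.5   0.   95.6]
[6.6, 0.5, -0.0, 0.0, -0.0, 0.0]
-- end [-64.   0.  89.]
```

Request:
jog_arm(moves=[[[-1,6,2,0,0,0,0],[-1,6,1,0,0,0,0],[-1,5,1,0,0,0,0],[-1,5,1,0,0,0,0],[-1,4,1,0,0,0,0]]])

```text
time_s: 19.95
tool_pos: [622.4, 110.3, 105.4]
orientation: [0.544, -0.45, 0.544, 0.453]
force: [-0.3, -1.6, 1.4]
grip_width: -0.2
```

Request:
jog_arm(moves=[[[-1,3,0,0,0,0,0],[-1,2,0,0,0,0,0],[-1,2,0,0,0,0,0],[-1,1,0,0,0,0,0],[-1,1,0,0,0,0,0]]])

```text
time_s: 20.58
tool_pos: [622.5, 110.8, 96.8]
orientation: [0.544, -0.45, 0.544, 0.453]
force: [-1.1, 0.4, 2.3]
grip_width: -0.1
```

Request:
jog_arm(moves=[[[-1,1,0,0,0,0,0],[-1,1,0,0,0,0,0],[-1,1,0,0,0,0,0],[-1,1,0,0,0,0,0]]])

```text
time_s: 21.08
tool_pos: [622.6, 110.6, 92.7]
orientation: [0.544, -0.45, 0.544, 0.453]
force: [-0.8, 0.8, 2.1]
grip_width: -0.2
```

Request:
jog_arm(moves=[[[-1,1,0,0,0,0,0],[-1,1,0,0,0,0,0],[-1,1,0,0,0,0,0],[-1,1,0,0,0,0,0]]])

```text
time_s: 21.58
tool_pos: [622.6, 110.4, 88.7]
orientation: [0.544, -0.45, 0.544, 0.453]
force: [-0.9, 1.2, 1.8]
grip_width: -0.0
```

Request:
jog_arm(moves=[[[-1,1,0,0,0,0,0],[-1,1,0,0,0,0,0],[-1,0,0,0,0,0,0]]])

```text
time_s: 21.95
tool_pos: [622.6, 110.4, 88.1]
orientation: [0.544, -0.451, 0.544, 0.453]
force: [-4.1, -1.0, 11.0]
grip_width: -0.2
```

The force rose to 11 N with the tip stopped at z = 88, so the lid is on the rim. I'll press one more mm, lift off and inspect.

Request:
jog_arm(moves=[[[-1,1,0,0,0,0,0],[-1,0,0,0,0,0,0],[-1,-10,0,0,0,0,0],[-1,-40,0,0,0,0,0],[-1,-60,0,0,0,0,0]]])

```text
time_s: 22.58
tool_pos: [622.1, 108.2, 194.8]
orientation: [0.543, -0.45, 0.546, 0.453]
force: [1.1, -0.2, 0.5]
grip_width: 0.0
```

Request:
jog_arm(moves=[[[-1,-50,30,0,0,0,0],[-1,-30,55,0,0,0,0],[-1,0,60,0,0,0,0],[-1,0,55,0,0,0,0],[-1,0,0,0,0,0,0]]])

```text
time_s: 23.2
tool_pos: [423.1, 146.1, 276.4]
orientation: [0.542, -0.453, 0.544, 0.453]
force: [-0.1, 0.2, 1.0]
grip_width: 0.2
```

```bash
python3 -c "
from fit import *
O=obs(1);p,e=fit(O);print(p)
for (k,w),v in zip(O,e):print(k,w,v)
m=model([684.2,99,-.18,0,0,0])[0];print('ideal',m)
p=get_image('scene');save(p,'scene5')
for n in['spray_can_mid','carton_mid','jar_mid']:print(n,[world(p,r['point']).round(0) for r in landmark_of(p,n)[:1]])
p=get_image('top');save(p,'top5')
for n in['spray_can_mid','carton_mid','jar_mid']:print(n,[world(p,r['point']).round(0) for r in landmark_of(p,n)[:1]])
s=state();print(s['time_s'],s['tool_pos'],s['force'])
"; cd pics; python3 -c "
import cv2
a=cv2.imread('scene5.png')[120:360,220:460];b=cv2.imread('top5.png')[130:330,140:400]
cv2.imwrite('c5.png',cv2.hconcat([cv2.resize(a,(400,400)),cv2.resize(b,(400,308))[:].copy() if 0 else cv2.copyMakeBorder(cv2.resize(b,(400,308)),0,92,0,0,cv2.BORDER_CONSTANT)]))"
```

```text
[685.155  98.192  -0.173   1.745   1.044   0.002]
chest [683.615  99.016   2.242] [ 1.54  -0.824 -2.242]
lid_hinge [773.306  81.127  81.572] [ 0.51   1.6   -1.572]
lid_edge [594.135 115.324  86.47 ] [-3.534 -0.639  1.95 ]
lid_lining [682.654  99.999  76.349] [-0.467 -1.289 -2.14 ]
chest [684.529  99.214   0.032] [ 0.626 -1.021 -0.032]
drawer_left_front [598.683 194.598  30.531] [-0.185 -1.097  0.469]
drawer_right_front [571.839  36.538  36.01 ] [ 0.2    1.192 -5.01 ]
lid_hinge [770.567  83.794  79.058] [ 3.25  -1.067  0.942]
lid_edge [591.241 112.29   88.073] [-0.64   2.396  0.346]
lid_lining [683.626  97.611  76.682] [-1.439  1.099 -2.472]
ideal {'chest': array([684.2,  99. ,   0. ]), 'drawer_left_front': array([599.959, 194.627,  31.   ]), 'drawer_right_front': array([571.672,  39.179,  31.   ]), 'lid_hinge': array([772.746,  82.887,  80.   ]), 'lid_edge': array([589.751, 116.187,  88.   ]), 'lid_lining': array([681.248,  99.537,  74.   ])}
spray_can_mid [array([699., 344.,  73.])]
carton_mid [array([ 489., -128.,   31.])]
jar_mid [array([ 642., -117.,   46.])]
spray_can_mid [array([697., 341.,  80.])]
carton_mid [array([ 484., -126.,   30.])]
jar_mid [array([ 643., -117.,   41.])]
24.3 [426.469 146.675 276.173] [-0.266  0.039  0.958]
```

View pics/c5.png

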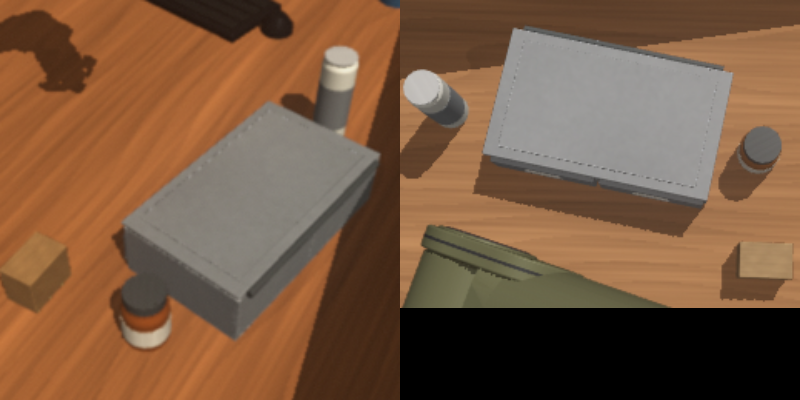

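The lid lies flat on the rim with both drawer fronts just showing at its front edge, and the can, carton and jar are where they started. The arm is clear, so I'll hand in.

```bash
python3 -c "
from h import *
print(finish_job())"
```

```text
the job is handed in; nothing more can be done
None
```

The drill chest is closed: both drawers are fully home and the lid lies shut on the rim. I handed the job in at about 24 s.

- **Drawers:** I pushed the right one, then the left, with the closed fingertips. Both stopped at the same depth, within about 0.1 mm of each other, with the force rising to about 8 N.
- **Lid:** I pushed it down from its outer face near the free edge, following its arc and slowing to about 8 mm/s at the end. It stopped at a height of 88 mm with 11 N, and I pressed one more millimetre before lifting off. I never touched the inside lining.
- **Last camera check:** The lid angle measured 0.002 rad and the drawer openings 1–2 mm, which is within the cameras' error. The spray can, carton and jar measured within about 5 mm of where they started, also within that error, and the arm was touching nothing.
- **Did not go as planned:** The first 0.7 rad tool tilt could not be reached because a wrist joint was at its limit. I took the half turn about the tool axis and used a 0.3 rad tilt instead.
- **Disagreed:** One camera fit after the drawer pushes put the right drawer at 3.7 mm open. I judged this to be noise, because the push had stopped firmly at the home depth and the later fit gave 1.0 mm.

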